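# Pair the stacked planters with their saucers

## Task

Fresh from the glaze kiln, the four little planters stand in one stack on the bench, and their saucers lie about it. Take the stack apart and stand each planter upright and flat in the saucer of its own colour, setting them down gently: none may be dropped or tipped over. Leave the saucers, the white bud vase and the grey mug where they are.

Things in the scene. Friction and masses are not known exactly. Their poses are not given: they have to be found in the camera images.
- cobalt_planter: round straight-sided ceramic planter (open cup, mouth up) glazed deep blue, at the bottom of the stack at the start; outside diameter 68 mm, height 62 mm, wall 7 mm, about 190 g. Its lowest 5 mm are a foot of diameter 58 mm on which it stands, so the straight wall spans 5 to 62 mm above the origin. Origin: centre of the foot's underside; z up along its axis.
- celadon_planter: round straight-sided ceramic planter (open cup, mouth up) glazed green, second from the bottom at the start; outside diameter 60 mm, height 56 mm, wall 7 mm, about 150 g. Its lowest 5 mm are a foot of diameter 50 mm that sits loosely in the mouth of the next larger planter, so the straight wall spans 5 to 56 mm above the origin. Origin: centre of the foot's underside; z up along its axis.
- honey_planter: round straight-sided ceramic planter (open cup, mouth up) glazed yellow-orange, third from the bottom at the start; outside diameter 52 mm, height 50 mm, wall 7 mm, about 110 g. Its lowest 5 mm are a foot of diameter 42 mm that sits loosely in the mouth of the next larger planter, so the straight wall spans 5 to 50 mm above the origin. Origin: centre of the foot's underside; z up along its axis.
- oxblood_planter: round straight-sided ceramic planter (open cup, mouth up) glazed dark red, on top at the start; outside diameter 44 mm, height 46 mm, wall 7 mm, about 80 g. Its lowest 5 mm are a foot of diameter 34 mm that sits loosely in the mouth of the next larger planter, so the straight wall spans 5 to 46 mm above the origin. Origin: centre of the foot's underside; z up along its axis.
- cobalt_saucer: shallow round saucer glazed deep blue, belonging to the deep blue planter; rim diameter 106 mm, 12 mm high, floor 5 mm thick with a flat inside of diameter about 88 mm, rim wall 5 mm leaning outward; loose, about 190 g. Origin: centre of its underside, on the bench top (z = 0); z up. A planter standing flat in it has its origin 5 mm above the saucer's.
- celadon_saucer: shallow round saucer glazed green, belonging to the green planter; rim diameter 98 mm, 12 mm high, floor 5 mm thick with a flat inside of diameter about 80 mm, rim wall 5 mm leaning outward; loose, about 150 g. Origin: centre of its underside, on the bench top (z = 0); z up. A planter standing flat in it has its origin 5 mm above the saucer's.
- honey_saucer: shallow round saucer glazed yellow-orange, belonging to the yellow-orange planter; rim diameter 90 mm, 12 mm high, floor 5 mm thick with a flat inside of diameter about 72 mm, rim wall 5 mm leaning outward; loose, about 110 g. Origin: centre of its underside, on the bench top (z = 0); z up. A planter standing flat in it has its origin 5 mm above the saucer's.
- oxblood_saucer: shallow round saucer glazed dark red, belonging to the dark red planter; rim diameter 82 mm, 12 mm high, floor 5 mm thick with a flat inside of diameter about 64 mm, rim wall 5 mm leaning outward; loose, about 80 g. Origin: centre of its underside, on the bench top (z = 0); z up. A planter standing flat in it has its origin 5 mm above the saucer's.
- bud_vase: bystander: closed white narrow-necked bud vase, widest diameter 60 mm, 98 mm tall, loose, stands upright among the saucers. Origin: centre of its underside.
- mug: bystander: grey mug with a handle, rim diameter 76 mm (handle sticks out to about 70 mm from the axis at +y), 85 mm tall, loose, stands upright at the far side of the work area. Origin: centre of its underside.

How it is judged:
By the outcome, as a careful person would: the job done as asked, in the order asked, and still so for the second after the job is handed in, with the robot touching nothing.
It also fails if it takes over 120 s, if anything falls off the work surface, if the arm or the gripper's body presses on something with over 40 N, if the wrist force passes 120 N, or if a joint passes its speed limit or range.

## Robot

A 6-joint arm with a two-finger parallel gripper is mounted at the origin on the work surface. World frame = base frame: x ahead of the robot, y to its left, z up, the work surface at z = 0. Lengths are in m, angles in degrees, forces in N, time in s.
With the tool pointing down it reaches from about 0.25 to 0.725 m from the base axis. Payload 9.7 kg.
Tool frame: the origin (TCP) lies where the fingers leave the gripper's body, on its centre line; the fingertips stand 73 mm ahead of it and the grasp point (between the pads) lies 54 mm ahead of it; y points along the fingers, x is the direction in which the jaws open and shut, and the axes are right-handed (so a half turn about y gives the same grasp; the last joint's range is limited). The gripper opens to 85 mm and grips with 20 to 120 N. Pads are 22 mm wide; open, the fingers measure 114 mm over their backs; the gripper's body (76 mm by 85 mm) begins 54 mm behind the grasp point. The pads swing forward as they close: fully open they stand 13 mm farther back than shut.
Start: joints at [-65.833, 4.979, 10.078, 95.1, 0, 90], TCP at [0.225, -0.502, 0.304] pointing down, gripper open.
Joint ranges: [-179.16, 179.16], [-48.56, 103.87], [-65.8, 70.77], [-126.05, 130.52], [-82.76, 87.17], [-180, 180]. Speed limits (degrees/s): [127.2, 127.2, 147.25, 180, 180, 180].

## Interface

Orientations are given as [roll, pitch, yaw] about the fixed x, y, z axes, in that order (R = Rz(yaw) Ry(pitch) Rx(roll)).
In Python, from workcell import sensors, imaging, bot, models gives the robot as it stands.
- The arm moves only by the tool arm_command, never from a script. Its argument "rows" is one flat list of numbers, 7 for each row, row after row: the shift along the tool's x, y, z in cm, then the turn, a rotation vector about the tool's x, y, z in degrees, then the gripper's target within -1 to 1 (fully open at 1, half-way at 0, shut at -1). A call has 1 to 12 rows; each row is the pose to reach, as a shift and turn from the pose commanded when the call began, along the tool's axes at that moment; what a row does not reach only later rows make up. A row lasts 1/12 s, in which the tool goes at most 41.7 mm and 7.16 degrees, less where a joint would pass 70% of its speed; a pose out of reach is approached as far as the arm can. A call with a gripper value outside its range is refused whole. The fingers move at their own pace and stop on an object; "force" is the grip in N (left out, the last holds). Time passes only in rows, so rows that repeat a pose let the fingers close. It gives the time, the measured TCP pose, the force and the opening at its end, in the units of the state.
- sensors.get_obs(): the state, without advancing time (a new reading comes with each control period).
- imaging.camera(name): name is "scene" or "top"; returns a dict with "pixels" (384x512x3 uint8, blue, green, red), "z_map" (384x512 float32, m along the optical axis (not along the pixel's ray), 0 where there is no reading), "camera_matrix" (3x3 intrinsics, pixels), "world_from_camera" (4x4, takes a point from camera to world coordinates). Camera axes: x right, y up, looking along -z (the intrinsics and any distortion apply to the point x, -y, -z); pixel columns grow to the right and rows downward; lengths in m; the calibration is good to about 2 mm. A picture is of the moment at which its call begins.
- bot.job_done(): hands the job in, once; it reports no verdict.
Trained networks look in the newest picture that a camera, given by its name, has taken for a name from the list of things; names that differ only in an ending like _2 or _b are one class to them, and where a whole thing is asked for, a point or a joint stands for the part that bears it (a point fixed in the world has none). Each returns a list of dicts, best first, with "conf" (0 to 1); they miss things now and then, are a little off and sometimes report something else, mostly with a low value. They report only what shows in the picture. A call takes as long as a camera call.
- models.search_frame(thing, camera): "extent" ([centre column, centre row, width, height] in pixels, round what is visible of it).
- models.spot_point(thing, camera): "location" ([column, row] in pixels: a listed point, or the origin of a listed thing).
The state is a dict: "time": time; "q": joint angles; "qd": joint speeds; "joint_efforts": joint torques, N m; "ee_pos": TCP position; "tcp_rot": TCP orientation; "wrist_force": force on the tool from outside, world axes, zero at the start; "torque": the same for the moment, N m; "opening": finger opening in m.
Only numpy, scipy, OpenCV 4.12 (cv2) and the standard library are available. Lean on these libraries where they do the work, as an engineer would, in place of code of your own. Each camera call takes 0.05 s, during which the arm holds its last target.

## Working session

There is one attempt and no reset: what is moved stays moved. The work goes in short steps, Python scripts to look and compute and a tool call to move; the robot and the scene stay as the last step left them, time stands still between calls to the robot, and variables do not carry over. Pictures are saved under pics/ and viewed, and the job is handed in when it is done.

Besides the shell and the picture viewer there is one more tool, called after "Request:" by a JSON object that holds its "name" and its "arguments". arm_command: Moves the arm, as the interface text tells. Its arguments: {"type":"object","properties":{"rows":{"type":"array","items":{"type":"number"}},"force":{"type":"number"}},"required":["rows"]}

```bash
mkdir -p pics
python3 - <<'E'
from workcell import sensors, imaging, bot, models
import cv2, numpy as np
print(sensors.get_obs())
for n in ("scene","top"):
    c=imaging.camera(n); cv2.imwrite(f"pics/{n}0.png",c["pixels"])
    print(n,c["camera_matrix"],c["world_from_camera"])
E
```

```text
{'time': 0.0, 'q': array([-6.58361117e+01,  5.01326078e+00,  1.00316972e+01,  9.50991342e+01,
        1.47574290e-03,  8.99977589e+01]), 'qd': array([-0.02561596, -0.05849314,  0.05555837,  0.01968787, -0.074281  ,
       -0.17841759]), 'joint_efforts': array([ 1.53045312e-03, -5.20389676e+01,  4.64801860e+01,  1.64340256e-02,
        1.83626912e-04, -7.09279760e-06]), 'ee_pos': array([ 0.22508991, -0.50167986,  0.30313758]), 'tcp_rot': array([-8.99985211e+01,  8.06976775e-02, -6.58338706e+01]), 'wrist_force': array([-0.01605396, -0.49734277, -0.57190585]), 'torque': array([-0.09715876,  0.0258918 ,  0.02014731]), 'opening': 0.08551299959429934}
scene [[353.8331665    0.         254.46833118]
 [  0.         353.8331665  192.842313  ]
 [  0.           0.           1.        ]] [[-0.79687182 -0.38607126  0.46469807  1.00307961]
 [ 0.60412008 -0.50175528  0.61909657  0.62262758]
 [-0.00585068  0.77407404  0.63306804  0.74278894]
 [ 0.          0.          0.          1.        ]]
top [[495.04766174   0.         252.62234409]
 [  0.         495.04766174 190.21699907]
 [  0.           0.           1.        ]] [[-1.38774500e-02  9.97804600e-01 -6.47564421e-02  4.37231869e-01]
 [-9.99902185e-01 -1.39611765e-02 -8.40588751e-04 -9.82797280e-03]
 [-1.74281944e-03  6.47384427e-02  9.97900745e-01  1.42718759e+00]
 [ 0.00000000e+00  0.00000000e+00  0.00000000e+00  1.00000000e+00]]
```

View pics/scene0.png

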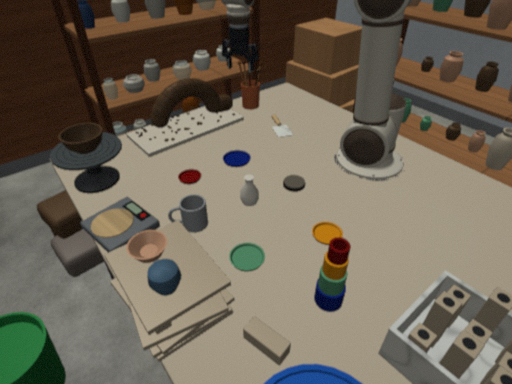

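View pics/top0.png

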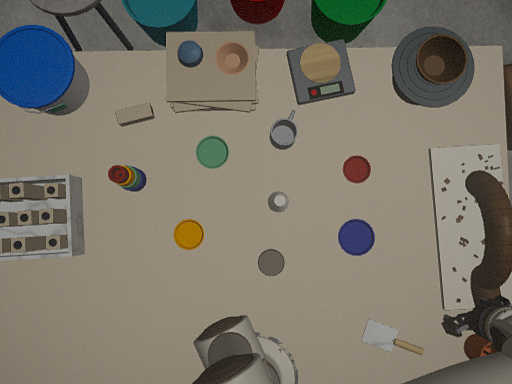

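```bash
cat > h.py <<'E'
from workcell import sensors, imaging, bot, models
import cv2, numpy as np
def cloud(c):
    z=c["z_map"].astype(float);K=c["camera_matrix"];T=c["world_from_camera"]
    v,u=np.mgrid[:z.shape[0],:z.shape[1]]
    P=np.stack([(u-K[0,2])/K[0,0]*z,-(v-K[1,2])/K[1,1]*z,-z],-1)
    W=P@T[:3,:3].T+T[:3,3]; W[z==0]=np.nan
    return W
def ray(c,u,v,h):
    K=c["camera_matrix"];T=c["world_from_camera"]
    d=T[:3,:3]@np.array([(u-K[0,2])/K[0,0],-(v-K[1,2])/K[1,1],-1]);o=T[:3,3]
    return o+d*(h-o[2])/d[2]
def proj(c,p):
    K=c["camera_matrix"];T=c["world_from_camera"]
    q=T[:3,:3].T@(np.asarray(p)-T[:3,3]); return K[0,0]*q[0]/-q[2]+K[0,2],K[1,1]*-q[1]/-q[2]+K[1,2]
E
python3 - <<'E'
from h import *
for n in ("top","scene"):
    c=imaging.camera(n);W=cloud(c);np.save(f"{n}W.npy",W)
    ok=(W[...,0]>0.2)&(W[...,0]<0.75)&(abs(W[...,1])<0.6)&(W[...,2]>0.006)&(W[...,2]<0.3)
    m=cv2.morphologyEx(ok.astype(np.uint8),cv2.MORPH_OPEN,np.ones((2,2)))
    k,l,s,ce=cv2.connectedComponentsWithStats(m)
    print(n,"bench z",np.nanmedian(W[...,2]))
    for i in range(1,k):
        if s[i,4]<60: continue
        p=W[l==i]; mn=np.nanpercentile(p,1,axis=0);mx=np.nanpercentile(p,99,axis=0)
        print(ce[i].round(),s[i,4],"mid",((mn+mx)/2).round(4),"size",(mx-mn).round(3),"ztop",mx[2].round(4), np.median(c["pixels"][l==i],axis=0))
    for t in ["cobalt_saucer","celadon_saucer","honey_saucer","oxblood_saucer","bud_vase","mug","cobalt_planter","oxblood_planter","honey_planter","celadon_planter"]:
        print(t,[(round(d["conf"],2),np.round(d["extent"],1)) for d in models.search_frame(t,n)[:2]],[(round(d["conf"],2),np.round(d["location"],1),ray(c,*d["location"],0)[:2].round(4)) for d in models.spot_point(t,n)[:1]])
E
```

```text
top bench z 0.001984335146263616
[ 37. 107.] 270 mid [0.7594 0.589  0.0959] size [0.047 0.163 0.197] ztop 0.1944 [91. 63. 40.]
[435. 105.] 146 mid [ 0.7552 -0.524   0.0648] size [0.038 0.137 0.137] ztop 0.1335 [79.5 82.  80. ]
[285. 133.] 536 mid [ 0.6954 -0.1016  0.0438] size [0.099 0.081 0.093] ztop 0.09 [ 99. 103. 104.]
[133. 119.] 335 mid [0.7336 0.3229 0.0217] size [0.026 0.096 0.05 ] ztop 0.0467 [103. 122. 134.]
[212. 153.] 286 mid [0.6387 0.1043 0.0064] size [0.092 0.092 0.022] ztop 0.0175 [ 89. 119.  76.]
[449. 223.] 4172 mid [ 0.42   -0.5618  0.0194] size [0.437 0.08  0.015] ztop 0.027 [143. 155. 159.]
[364. 167.] 131 mid [ 0.5868 -0.3229  0.0082] size [0.068 0.06  0.021] ztop 0.0185 [ 40.  47. 106.]
[128. 178.] 758 mid [0.559  0.3314 0.0999] size [0.057 0.067 0.205] ztop 0.2023 [39.  52.  76.5]
[482. 215.] 913 mid [ 0.4267 -0.5943  0.1428] size [0.25  0.016 0.109] ztop 0.1971 [37. 45. 51.]
[ 54. 218.] 4499 mid [0.4562 0.5437 0.082 ] size [0.221 0.135 0.162] ztop 0.1628 [ 96. 102. 104.]
[279. 203.] 349 mid [ 0.4916 -0.0834  0.0499] size [0.052 0.059 0.106] ztop 0.1031 [112. 
[... 3708 characters left out ...]
25. ,  32.8]))] [(0.84, array([247.9, 200.8]), array([ 0.4992, -0.0844]))]
mug [(0.61, array([187.2, 213. ,  37.9,  39.2]))] [(0.59, array([194.8, 223.3]), array([ 0.6873, -0.0979]))]
cobalt_planter [(0.56, array([328.6, 300.1,  32.7,  24.8]))] [(0.72, array([325.4, 302.3]), array([0.5737, 0.3312]))]
oxblood_planter [(0.86, array([339.6, 250.6,  23.5,  27.5]))] [(0.96, array([334.6, 259.5]), array([0.4581, 0.2535]))]
honey_planter [(0.91, array([335.6, 265.8,  28.4,  26.9])), (0.45, array([236.4, 157.1,  30.1,  21.4]))] [(0.8, array([329. , 273.2]), array([0.5035, 0.2761]))]
celadon_planter [(0.74, array([331.6, 284.8,  29.5,  26.8]))] [(0.85, array([329.6, 287.1]), array([0.5338, 0.307 ]))]
```

```bash
cat > loc.py <<'E'
from h import *
def masks(c):
    hsv=cv2.cvtColor(c["pixels"],cv2.COLOR_BGR2HSV);H,S,V=cv2.split(hsv)
    s=(S>110)&(V>35)
    return dict(cobalt=s&(H>105)&(H<135),celadon=(S>55)&(V>30)&(H>50)&(H<90),honey=s&(H>11)&(H<32),oxblood=s&((H<8)|(H>170)))
E
python3 - <<'E'
from loc import *
from scipy.optimize import least_squares
box=dict(top=dict(cobalt=(357,238),celadon=(212,153),honey=(189,235),oxblood=(357,170)),scene=dict(cobalt=(237,158),celadon=(247,256),honey=(327,233),oxblood=(190,176)))
D=dict(cobalt=106,celadon=98,honey=90,oxblood=82)
for n in ("top","scene"):
    c=imaging.camera(n);M=masks(c)
    cv2.imwrite(f"pics/{n}_big.png",cv2.resize(c["pixels"][140:220,90:170] if n=="top" else c["pixels"][220:320,290:370],None,fx=6,fy=6,interpolation=cv2.INTER_NEAREST))
    for k,m in M.items():
        cs,_=cv2.findContours(m.astype(np.uint8),cv2.RETR_EXTERNAL,cv2.CHAIN_APPROX_NONE)
        u,v=box[n][k]
        for q in cs:
            x,y,w,h=cv2.boundingRect(q)
            if w*h<60: continue
            if abs(x+w/2-u)<8 and abs(y+h/2-v)<8:
                P=np.array([ray(c,a,b,0.011) for a,b in q[:,0]])
                (cx,cy),r=cv2.minEnclosingCircle(P[:,:2].astype(np.float32))
                f=least_squares(lambda t:np.hypot(P[:,0]-t[0],P[:,1]-t[1])-t[2],[cx,cy,r],loss="soft_l1",f_scale=.002).x
                print(n,k,"fit",f.round(4),"expect r",D[k]/2000,"minenc",round(cx,4),round(cy,4),round(r,4))
            else: print(n,k,"other",x,y,w,h)
E
```

```text
top cobalt fit [ 0.3923 -0.3015  0.0495] expect r 0.053 minenc 0.3919 -0.3016 0.0512
top cobalt other 125 167 20 23
top cobalt other 0 25 75 83
top celadon other 119 166 22 22
top celadon fit [0.6422 0.1069 0.046 ] expect r 0.049 minenc 0.642 0.1071 0.0474
top celadon other 50 104 17 9
top celadon other 176 23 9 8
top celadon other 311 0 75 43
top honey other 474 344 8 13
top honey other 464 341 10 11
top honey other 484 288 17 11
top honey other 499 235 13 47
top honey fit [0.4065 0.1762 0.043 ] expect r 0.045 minenc 0.4062 0.176 0.0446
top honey other 504 208 8 10
top honey other 503 197 8 14
top honey other 500 188 6 10
top honey other 115 165 20 21
top honey other 233 49 13 6
top honey other 456 40 11 20
top honey other 417 36 39 48
top honey other 441 34 15 6
top oxblood other 108 165 21 18
top oxblood fit [ 0.5867 -0.3078  0.0382] expect r 0.041 minenc 0.5869 -0.3082 0.0399
top oxblood other 230 0 55 24
scene cobalt other 265 364 96 20
scene cobalt other 315 283 30 28
scene cobalt fit [ 0.3953 -0.2975  0.0467] expect r 0.053 minenc 0.3953 -0.2969 0.0493
scene cobalt other 79 1 
[... 246 characters left out ...]
 18 11
scene honey other 322 251 27 29
scene honey fit [0.4086 0.1744 0.0429] expect r 0.045 minenc 0.4102 0.1746 0.0465
scene honey other 38 192 39 41
scene honey other 399 114 113 73
scene honey other 172 96 29 16
scene honey other 82 69 18 50
scene honey other 478 63 19 18
scene honey other 79 59 8 9
scene honey other 423 58 10 8
scene honey other 395 57 117 65
scene honey other 63 19 18 31
scene honey other 404 1 108 41
scene honey other 61 1 11 17
scene honey other 254 0 108 112
scene honey other 102 0 9 10
scene honey other 84 0 170 123
scene honey other 0 0 106 164
scene oxblood other 328 238 22 26
scene oxblood fit [ 0.5889 -0.3046  0.0369] expect r 0.041 minenc 0.5892 -0.3045 0.0401
```

Run:
```python
import cv2,numpy as np
a=cv2.imread("pics/top_big.png");b=cv2.imread("pics/scene_big.png");b=cv2.resize(b,(int(b.shape[1]*480/b.shape[0]),480))
cv2.imwrite("pics/cmp.png",np.hstack([a[:480],b])[:, :800])
```

```text
(no output)
```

View pics/cmp.png

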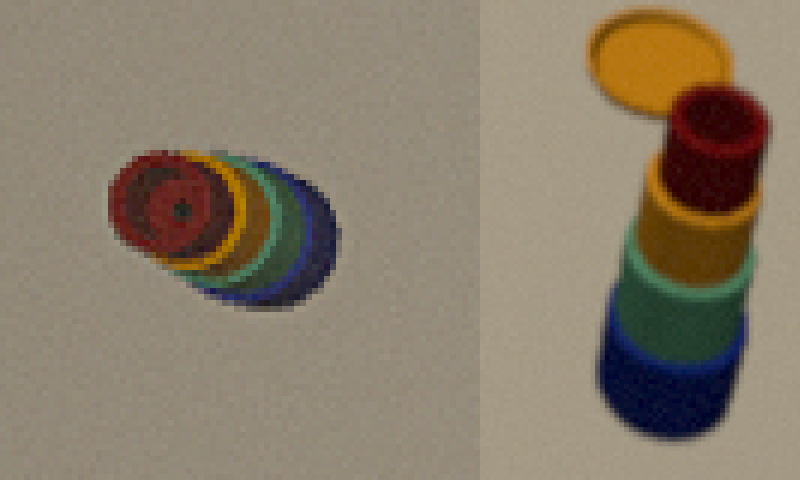

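```bash
cat > stackfit.py <<'E'
from loc import *
from scipy.optimize import minimize
SP=dict(cobalt=(34,62,0),celadon=(30,56,.057),honey=(26,50,.108),oxblood=(22,46,.153))
def hull(c,x,y,z0,z1,r):
    a=np.linspace(0,2*np.pi,60)
    p=[proj(c,(x+r*np.cos(t),y+r*np.sin(t),z)) for z in (z0,z1) for t in a]
    return cv2.convexHull(np.array(p,np.float32))
def soft(c,h,S=8):
    im=np.zeros((384,512),np.uint8); return cv2.fillPoly(im,[np.round((h+0.0)*2**4).astype(np.int32)],255,cv2.LINE_AA,4)/255.
def fit(c,names,guess):
    M=masks(c); full=np.zeros((384,512))
    u,v=proj(c,(*guess,.1)); win=np.zeros((384,512),bool); u,v=int(u),int(v); win[v-60:v+60,u-40:u+40]=1
    obs={k:M[k]&win for k in names}
    out={}
    above=np.zeros((384,512))
    for k in names[::-1]:
        r,h,z=SP[k]; r/=1000;h/=1000
        def cost(p):
            s=soft(c,hull(c,p[0],p[1],z+.005,z+h,r))*(1-above)
            return np.abs(s-obs[k])[win].sum()
        best=min((minimize(cost,g,method="Nelder-Mead",options=dict(initial_simplex=[g,(g[0]+.008,g[1]),(g[0],g[1]+.008)],xatol=1e-4)) for g in [guess,(guess[0]+.005,guess[1]-.005)]),key=lambda r:r.fun)
        out[k]=(best.x.round(4),round(best.fun,1),int(obs[k].sum()))
        above=np.maximum(above,soft(c,hull(c,*best.x,z+.005,z+h,r)))
    return out
E
python3 - <<'E'
from stackfit import *
for n in ("top","scene"):
    c=imaging.camera(n); print(n)
    for k,v in fit(c,list(SP),(0.56,0.335)).items(): print(k,v)
E
```

```text
top
oxblood (array([0.5639, 0.3308]), np.float64(124.2), 232)
honey (array([0.567 , 0.3334]), np.float64(68.3), 143)
celadon (array([0.5675, 0.3353]), np.float64(73.7), 112)
cobalt (array([0.5708, 0.3455]), np.float64(71.0), 63)
scene
oxblood (array([0.5608, 0.3276]), np.float64(152.5), 448)
honey (array([0.5623, 0.3271]), np.float64(597.6), 924)
celadon (array([0.5617, 0.3263]), np.float64(93.0), 400)
cobalt (array([0.5595, 0.3262]), np.float64(115.4), 420)
```

Run:
```python
from h import *
from scipy.optimize import least_squares
for n in ("top","scene"):
    W=np.load(f"{n}W.npy").reshape(-1,3)
    near=np.hypot(W[:,0]-.562,W[:,1]-.33)<.06
    for k,z0,z1,r in (("ox",.165,.19,.022),("honey",.118,.148,.026),("cel",.067,.10,.03),("cob",.01,.05,.034)):
        p=W[near&(W[:,2]>z0)&(W[:,2]<z1)]
        if len(p)<6: continue
        # for ox exclude interior: keep side facing camera via robust fixed radius fit
        f=least_squares(lambda t:np.hypot(p[:,0]-t[0],p[:,1]-t[1])-r,[.562,.329],loss="soft_l1",f_scale=.002)
        print(n,k,len(p),f.x.round(4),np.median(abs(f.fun)).round(4))
    p=W[near&(W[:,2]>.193)]; 
    if len(p)>4: print(n,"rim",len(p),((p.min(0)+p.max(0))/2).round(4),np.ptp(p,axis=0).round(3))
```

```text
top ox 99 [0.5645 0.3241] 0.0039
top honey 49 [0.5644 0.3306] 0.0004
top cel 66 [0.5644 0.331 ] 0.0004
top cob 75 [0.5642 0.3321] 0.0003
top rim 141 [0.5634 0.3301 0.199 ] [0.043 0.043 0.012]
scene ox 255 [0.5658 0.3303] 0.0018
scene honey 210 [0.5652 0.3288] 0.0005
scene cel 245 [0.5656 0.3292] 0.0004
scene cob 299 [0.5653 0.33  ] 0.0005
scene rim 198 [0.5655 0.3311 0.1972] [0.043 0.044 0.008]
```

Request:
{"name": "arm_command", "arguments": {"rows": [-0.5,-0.2,0.5,0,-2,0,1,-1.5,-0.5,1.5,0,-6,0,1,-3.5,-1,3.5,0,-12,0,1,-6,-1.5,6,0,-18,0,1,-8.5,-2,8.5,0,-25,0,1,-11,-2.4,11,0,-32,0,1,-13.5,-2.7,13.5,0,-39,0,1,-16,-3,16,0,-46,0,1,-18.5,-3,18.5,0,-52,0,1,-20.5,-3,21,0,-58,0,1,-22,-3,22.6,0,-63,0,1,-22.5,-3,23.2,0,-65.8,0,1]}}

```text
time: 3.4
ee_pos: [0.3454, -0.1991, 0.3343]
tcp_rot: [-90.0, -0.1, 0.4]
wrist_force: [-1.3, 0.5, 0.6]
opening: 0.0853
```

Request:
{"name": "arm_command", "arguments": {"rows": [0.5,0,1,0,0,0,1,1.5,0,3.3,0,0,0,1,3,0,6.8,0,0,0,1,4.7,0,10.4,0,0,0,1,6.4,0,14,0,0,0,1,8,0,17.6,0,0,0,1,9.6,0,21.2,0,0,0,1,11.3,0,24.8,0,0,0,1,12.9,0,28.4,0,0,0,1,14.4,0,31.8,0,0,0,1,15.6,0,34.7,0,0,0,1,16,0,36,0,0,0,1]}}

```text
time: 4.4
ee_pos: [0.5059, 0.1616, 0.3329]
tcp_rot: [-90.0, 0.0, 0.1]
wrist_force: [0.2, 1.1, 0.1]
opening: 0.0857
```

```bash
python3 -c "
from h import *
o=sensors.get_obs();print(o['time'],o['ee_pos'],o['tcp_rot'],o['q'],o['wrist_force'])"
```

```text
4.4 [0.50586076 0.16161121 0.33290578] [-8.99833883e+01  4.51470678e-02  1.03855960e-01] [1.77057264e+01 3.14222163e+00 1.13884884e+01 9.82842767e+01
 2.94864413e-02 1.07601867e+02] [0.24702128 1.05378814 0.06743989]
```

Request:
{"name": "arm_command", "arguments": {"rows": [0.3,0,1,0,0,0,1,1.1,0,3.2,0,0,0,1,2.2,0,6.2,0,0,0,1,3.3,0,9.4,0,0,0,1,4.4,0,12.6,0,0,0,1,5.3,0,15.2,0,0,0,1,5.8,0,16.5,0,0,0,1,5.9,0,16.9,0,0,0,1,5.9,0,16.9,0,0,0,1,5.9,0,16.9,0,0,0,1]}}

```text
time: 5.23
ee_pos: [0.5639, 0.3262, 0.3342]
tcp_rot: [-90.0, -0.0, -0.1]
wrist_force: [0.1, 0.2, 0.4]
opening: 0.0856
```

Run:
```python
from h import *
o=sensors.get_obs();print(o['time'],o['ee_pos'],o['tcp_rot'],o['wrist_force'])
a=[imaging.camera(n) for n in("top","scene")]
for c in a: print(proj(c,(.565,.33,.199)))
cv2.imwrite("pics/a1.png",np.hstack([cv2.resize(a[0]["pixels"][110:240,60:190],(400,400)),cv2.resize(a[1]["pixels"][160:320,260:420],(400,400))]))
```

```text
5.2333 [0.56394669 0.32619403 0.3342063 ] [-9.00170135e+01 -7.42631068e-04 -7.32588171e-02] [0.12769911 0.20710114 0.37956358]
(np.float64(116.47184037232168), np.float64(172.87574154152793))
(np.float64(339.64741215491495), np.float64(243.7944160969982))
```

View pics/a1.png

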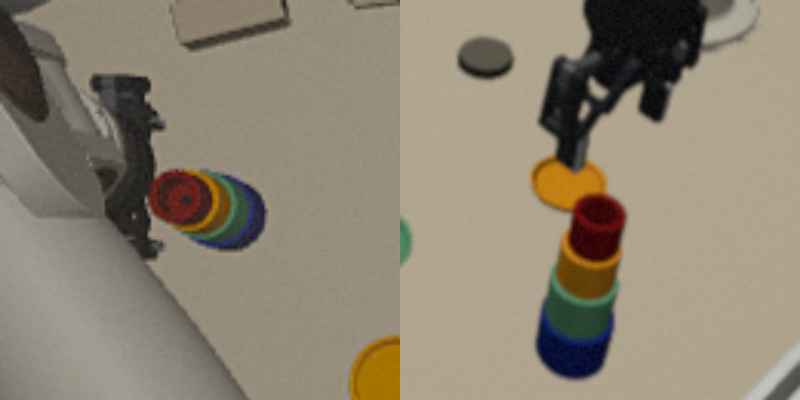

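Run:
```python
from h import *
for n in("top","scene"):
    c=imaging.camera(n)
    for p in [(.564,.326,.334),(.564,.326,.27),(.606,.326,.28),(.522,.326,.28)]: print(n,p,np.round(proj(c,p)))
    cv2.imwrite(f"pics/a2{n}.png",c["pixels"])
    W=cloud(c); q=W[(abs(W[...,0]-.564)<.07)&(abs(W[...,1]-.33)<.03)&(W[...,2]>.21)&(W[...,2]<.45)]
    print(len(q),np.nanmin(q,0),np.nanmax(q,0)) if len(q) else 0
```

```text
top (0.564, 0.326, 0.334) [101. 167.]
top (0.564, 0.326, 0.27) [110. 170.]
top (0.606, 0.326, 0.28) [109. 152.]
top (0.522, 0.326, 0.28) [108. 188.]
470 [0.50673023 0.30001427 0.2799462 ] [0.63384143 0.33948758 0.43857748]
scene (0.564, 0.326, 0.334) [349. 192.]
scene (0.564, 0.326, 0.27) [344. 217.]
scene (0.606, 0.326, 0.28) [329. 223.]
scene (0.522, 0.326, 0.28) [359. 205.]
2656 [0.49403779 0.30004122 0.27478026] [0.63397431 0.35999825 0.44979701]
```

View pics/a2scene.png

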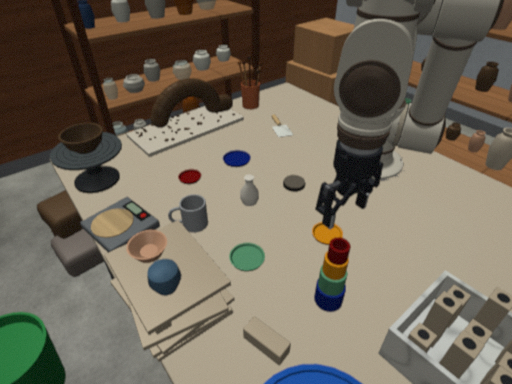

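Request:
{"name": "arm_command", "arguments": {"rows": [0,0.5,0.1,0,0,0,1,0.1,1.5,0.3,0,0,0,1,0.1,3,0.3,0,0,0,1,0.1,4.5,0.3,0,0,0,1,0.1,6,0.3,0,0,0,1,0.1,7.3,0.3,0,0,0,1,0.1,8.5,0.3,0,0,0,1,0.1,9.3,0.3,0,0,0,1,0.1,9.7,0.3,0,0,0,1,0.1,9.7,0.3,0,0,0,1,0.1,9.7,0.3,0,0,0,1]}}

```text
time: 6.35
ee_pos: [0.565, 0.3303, 0.2371]
tcp_rot: [-90.0, -0.0, -0.0]
wrist_force: [0.0, 0.9, 0.3]
opening: 0.0852
```

Request:
{"name": "arm_command", "arguments": {"rows": [0,0,0,0,0,0,0.5,0,0,0,0,0,0,0.35,0,0,0,0,0,0,0.25,0,0,0,0,0,0,0.2,0,0,0,0,0,0,0.15,0,0,0,0,0,0,0.1,0,0,0,0,0,0,0.08], "force": 25}}

```text
time: 6.93
ee_pos: [0.565, 0.3303, 0.2369]
tcp_rot: [-90.0, 0.0, -0.0]
wrist_force: [-0.8, -0.4, 0.4]
opening: 0.0458
```

Request:
{"name": "arm_command", "arguments": {"rows": [0,0,0,0,0,0,0.05,0,0,0,0,0,0,0.03,0,0,0,0,0,0,0.0,0,0,0,0,0,0,-0.05,0,0,0,0,0,0,-0.1,0,0,0,0,0,0,-0.2,0,0,0,0,0,0,-0.3,0,0,0,0,0,0,-0.3]}}

```text
time: 7.6
ee_pos: [0.5651, 0.3304, 0.237]
tcp_rot: [-90.0, -0.0, -0.0]
wrist_force: [0.3, -0.7, 1.9]
opening: 0.0433
```

```bash
cat > snap.py <<'E'
import sys
from h import *
# name, x,y,z centre point, half size px top, scene
def snap(name,p,ht=65,hs=80):
    ims=[]
    for n,h in(("top",ht),("scene",hs)):
        c=imaging.camera(n); u,v=[int(round(t)) for t in proj(c,p)]
        u=min(max(u,h),512-h); v=min(max(v,h),384-h)
        ims.append(cv2.resize(c["pixels"][v-h:v+h,u-h:u+h],(400,400),interpolation=cv2.INTER_CUBIC))
    cv2.imwrite(f"pics/{name}.png",cv2.convertScaleAbs(np.hstack(ims),alpha=1.4))
    o=sensors.get_obs();print(o['time'],o['ee_pos'].round(4),o['wrist_force'].round(2),o['opening'])
snap(sys.argv[1],[float(a) for a in sys.argv[2:5]])
E
python3 snap.py b1 .565 .33 .15
```

```text
7.7 [0.5651 0.3304 0.2371] [ 0.32 -0.03  3.25] 0.043527366955892884
```

View pics/b1.png

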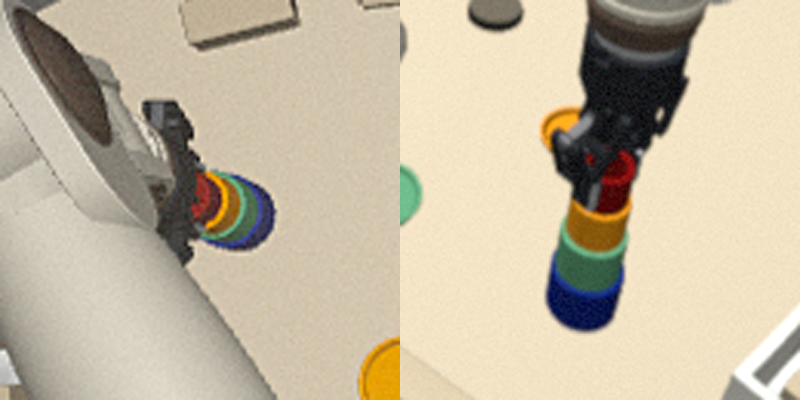

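Request:
{"name": "arm_command", "arguments": {"rows": [0,-0.1,0,0,0,0,-0.3,0,-0.4,0,0,0,0,-0.3,0,-0.8,0,0,0,0,-0.3,0,-1.4,0,0,0,0,-0.3,0,-2.2,0,0,0,0,-0.3,0,-3.2,0,0,0,0,-0.3,0,-4.2,0,0,0,0,-0.3,0,-5.2,0,0,0,0,-0.3,0,-6.2,0,0,0,0,-0.3,0,-7,0,0,0,0,-0.3,0,-7.4,0,0,0,0,-0.3,0,-7.5,0,0,0,0,-0.3], "force": 30}}

```text
time: 8.7
ee_pos: [0.5652, 0.3304, 0.3132]
tcp_rot: [-90.0, -0.1, -0.0]
wrist_force: [-0.4, 0.4, -0.6]
opening: 0.0431
```

```bash
python3 snap.py b2 .565 .33 .2
python3 - <<'E'
from loc import *
W=cloud(imaging.camera("scene")).reshape(-1,3)
from scipy.optimize import least_squares
near=np.hypot(W[:,0]-.562,W[:,1]-.33)<.06
for k,z0,z1,r in (("honey",.118,.148,.026),("cel",.067,.10,.03),("cob",.01,.05,.034)):
    p=W[near&(W[:,2]>z0)&(W[:,2]<z1)]
    f=least_squares(lambda t:np.hypot(p[:,0]-t[0],p[:,1]-t[1])-r,[.562,.329],loss="soft_l1",f_scale=.002)
    print(k,len(p),f.x.round(4))
E
```

```text
8.8 [0.5651 0.3304 0.3119] [ 0.27 -0.08 -1.08] 0.04385378484183677
honey 345 [0.5672 0.3298]
cel 246 [0.5657 0.3291]
cob 295 [0.5653 0.33  ]
```

View pics/b2.png

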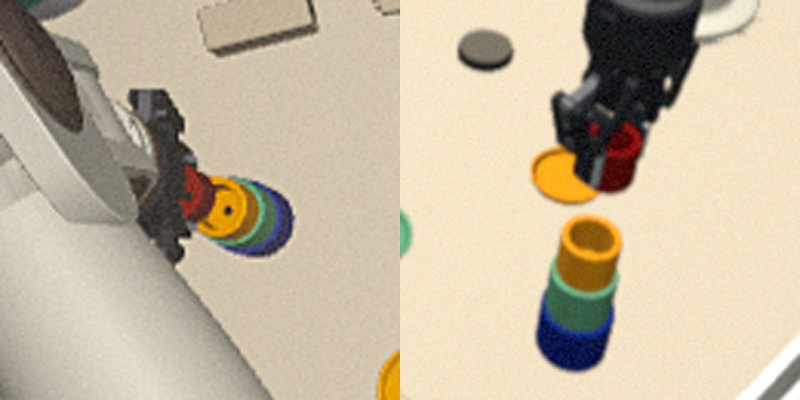

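Request:
{"name": "arm_command", "arguments": {"rows": [0,0,-0.5,0,0,0,-0.3,0.1,0,-2,0,0,0,-0.3,0.2,0,-4.2,0,0,0,-0.3,0.3,0,-7,0,0,0,-0.3,0.4,0,-10,0,0,0,-0.3,0.5,0,-13,0,0,0,-0.3,0.6,0,-16,0,0,0,-0.3,0.7,0,-19,0,0,0,-0.3,0.8,0,-22,0,0,0,-0.3,0.9,0,-25,0,0,0,-0.3,1,0,-28,0,0,0,-0.3,1.1,0,-31,0,0,0,-0.3]}}

```text
time: 9.85
ee_pos: [0.575, 0.0178, 0.3118]
tcp_rot: [-90.0, 0.0, -0.1]
wrist_force: [1.3, 0.4, -1.2]
opening: 0.0433
```

Request:
{"name": "arm_command", "arguments": {"rows": [0.1,0,-3,0,0,0,-0.3,0.2,0,-6,0,0,0,-0.3,0.3,0,-9,0,0,0,-0.3,0.4,0,-12,0,0,0,-0.3,0.5,0,-15,0,0,0,-0.3,0.6,0,-18,0,0,0,-0.3,0.7,0,-21,0,0,0,-0.3,0.8,0,-24,0,0,0,-0.3,0.9,0,-27,0,0,0,-0.3,1,0,-29.6,0,0,0,-0.3,1.1,0,-31.5,0,0,0,-0.3,1.2,0,-32.6,0,0,0,-0.3]}}

```text
time: 10.85
ee_pos: [0.5863, -0.3087, 0.3112]
tcp_rot: [-90.0, 0.1, -0.2]
wrist_force: [0.5, -0.0, -1.0]
opening: 0.0433
```

```bash
python3 snap.py b3 .588 -.306 .1
```

```text
10.95 [ 0.5868 -0.3076  0.3111] [-0.99 -0.4  -1.32] 0.04332006330954142
```

View pics/b3.png

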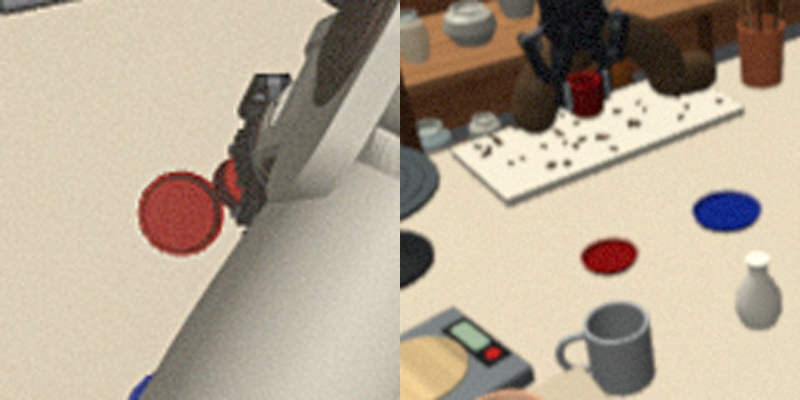

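Request:
{"name": "arm_command", "arguments": {"rows": [0,0.5,0,0,0,0,-0.3,0,2,0,0,0,0,-0.3,0,4,0,0,0,0,-0.3,0,6.5,0,0,0,0,-0.3,0,9,0,0,0,0,-0.3,0,11.5,0,0,0,0,-0.3,0,14,0,0,0,0,-0.3,0,16,0,0,0,0,-0.3,0,18,0,0,0,0,-0.3,0,19.5,0,0,0,0,-0.3,0,20.5,0,0,0,0,-0.3,0,21,0,0,0,0,-0.3]}}

```text
time: 11.95
ee_pos: [0.5872, -0.3041, 0.1003]
tcp_rot: [-89.9, 0.1, 0.0]
wrist_force: [-0.5, 0.3, -1.5]
opening: 0.0434
```

```bash
python3 snap.py b4 .588 -.306 .03
```

```text
12.05 [ 0.5875 -0.3048  0.1015] [ 0.05  0.25 -0.92] 0.04317891478426887
```

View pics/b4.png

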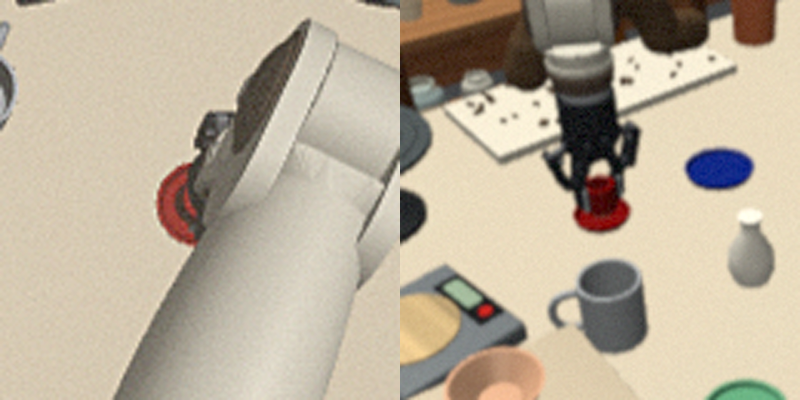

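Request:
{"name": "arm_command", "arguments": {"rows": [0,0.3,0,0,0,0,-0.3,0,0.6,0,0,0,0,-0.3,0,0.8,0,0,0,0,-0.3,0,0.9,0,0,0,0,-0.3,0,1.0,0,0,0,0,-0.3,0,1.0,0,0,0,0,-0.3]}}

```text
time: 12.55
ee_pos: [0.5876, -0.3057, 0.0918]
tcp_rot: [-90.0, 0.0, -0.0]
wrist_force: [0.2, 0.9, -0.4]
opening: 0.0432
```

Request:
{"name": "arm_command", "arguments": {"rows": [0,0.05,0,0,0,0,-0.3,0,0.1,0,0,0,0,-0.3,0,0.15,0,0,0,0,-0.3,0,0.15,0,0,0,0,-0.3]}}

```text
time: 12.88
ee_pos: [0.5876, -0.3057, 0.0903]
tcp_rot: [-90.0, 0.0, -0.0]
wrist_force: [0.4, -0.0, -0.6]
opening: 0.0434
```

Request:
{"name": "arm_command", "arguments": {"rows": [0,0.05,0,0,0,0,-0.3,0,0.1,0,0,0,0,-0.3,0,0.1,0,0,0,0,-0.3]}}

```text
time: 13.13
ee_pos: [0.5876, -0.3057, 0.0893]
tcp_rot: [-90.0, 0.0, -0.0]
wrist_force: [0.4, -0.9, -0.6]
opening: 0.0432
```

Request:
{"name": "arm_command", "arguments": {"rows": [0,0.05,0,0,0,0,-0.3,0,0.1,0,0,0,0,-0.3,0,0.1,0,0,0,0,-0.3]}}

```text
time: 13.38
ee_pos: [0.5876, -0.3057, 0.0891]
tcp_rot: [-90.0, -0.0, -0.0]
wrist_force: [-2.9, 1.4, 4.3]
opening: 0.0433
```

Request:
{"name": "arm_command", "arguments": {"rows": [0,0,0,0,0,0,0.0,0,0,0,0,0,0,0.05,0,0,0,0,0,0,0.1,0,0,0,0,0,0,0.2,0,0,0,0,0,0,0.4,0,0,0,0,0,0,0.5,0,-0.3,0,0,0,0,0.6,0,-1.5,0,0,0,0,0.6,0,-3,0,0,0,0,0.6,0,-5,0,0,0,0,0.6,0,-7,0,0,0,0,0.6]}}

```text
time: 14.3
ee_pos: [0.5875, -0.3056, 0.16]
tcp_rot: [-90.0, -0.0, -0.0]
wrist_force: [0.4, 0.7, 0.2]
opening: 0.0686
```

```bash
python3 snap.py b5 .588 -.306 .03
```

```text
14.4 [ 0.5889 -0.3063  0.1636] [-0.31 -0.55  0.16] 0.06813168041271873
```

View pics/b5.png

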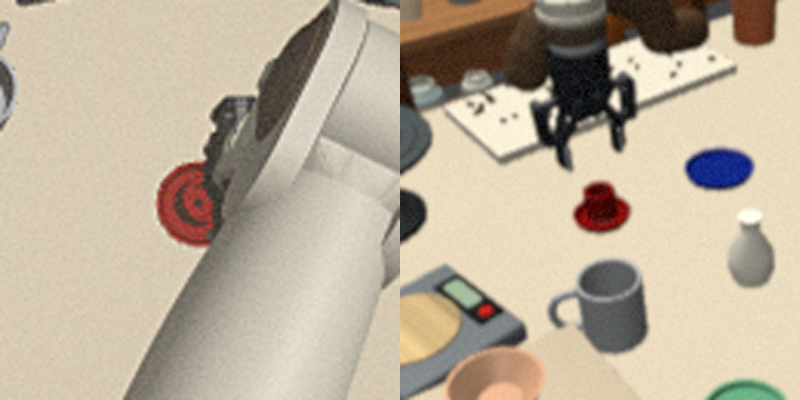

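Request:
{"name": "arm_command", "arguments": {"rows": [0,-2,0,0,0,0,1,0,-5,0.5,0,0,0,1,0,-7.5,1.8,0,0,0,1,0,-9.5,4,0,0,0,1,-0.1,-11,7,0,0,0,1,-0.2,-12,10,0,0,0,1,-0.3,-12,13,0,0,0,1,-0.4,-12,16,0,0,0,1,-0.5,-12,19,0,0,0,1,-0.6,-12,22,0,0,0,1,-0.7,-12,25,0,0,0,1,-0.8,-12,28,0,0,0,1]}}

```text
time: 15.4
ee_pos: [0.5795, -0.0243, 0.2788]
tcp_rot: [-90.0, -0.0, -0.0]
wrist_force: [-0.1, -0.6, -0.3]
opening: 0.0855
```

Request:
{"name": "arm_command", "arguments": {"rows": [-0.1,0,3,0,0,0,1,-0.2,0,6,0,0,0,1,-0.3,0,9,0,0,0,1,-0.4,0,12,0,0,0,1,-0.5,0,15,0,0,0,1,-0.6,0,18,0,0,0,1,-0.7,0,21,0,0,0,1,-0.8,0,24,0,0,0,1,-0.9,0,27,0,0,0,1,-1,0,30,0,0,0,1,-1.1,0,32.3,0,0,0,1,-1.2,0,33.5,0,0,0,1]}}

```text
time: 16.4
ee_pos: [0.5675, 0.3119, 0.2782]
tcp_rot: [-90.0, 0.0, 0.1]
wrist_force: [0.3, -0.3, -0.3]
opening: 0.0855
```

```bash
cat > dfit.py <<'E'
from h import *
from scipy.optimize import least_squares
o=sensors.get_obs();print(o['time'],o['ee_pos'].round(4),o['wrist_force'].round(1))
for n in ("scene","top"):
    W=cloud(imaging.camera(n)).reshape(-1,3)
    near=np.hypot(W[:,0]-.565,W[:,1]-.33)<.045
    for k,z0,r in (("honey",.108,.026),("cel",.057,.03),("cob",0,.034)):
        h=dict(honey=.05,cel=.056,cob=.062)[k]
        p=W[near&(W[:,2]>z0+.012)&(W[:,2]<z0+h-.008)]
        if len(p)<10: continue
        f=least_squares(lambda t:np.hypot(p[:,0]-t[0],p[:,1]-t[1])-r,[.565,.33],loss="soft_l1",f_scale=.001)
        p=p[abs(f.fun)<.004] # drop inner wall
        f=least_squares(lambda t:np.hypot(p[:,0]-t[0],p[:,1]-t[1])-r,[.565,.33],loss="soft_l1",f_scale=.001)
        q=W[near&(abs(W[:,2]-z0-h)<.005)]
        print(n,k,len(p),f.x.round(4),"rim",len(q),((q.min(0)+q.max(0))/2).round(4) if len(q) else 0)
E
python3 dfit.py
```

```text
16.4 [0.5675 0.3119 0.2782] [ 0.3 -0.3 -0.3]
scene honey 217 [0.5652 0.3289] rim 209 [0.5661 0.3297 0.1566]
scene cel 272 [0.5656 0.3292] rim 156 [0.5709 0.3296 0.113 ]
scene cob 308 [0.5653 0.3299] rim 149 [0.5702 0.3314 0.062 ]
top honey 55 [0.5644 0.3308] rim 68 [0.5635 0.3225 0.1582]
top cel 72 [0.5644 0.3312] rim 88 [0.5639 0.3215 0.1131]
top cob 74 [0.5641 0.3321] rim 75 [0.563  0.3237 0.0621]
```

Request:
{"name": "arm_command", "arguments": {"rows": [-0.1,0,1,0,0,0,1,-0.3,0,2.1,0,0,0,1,-0.3,0.3,2.1,0,0,0,1,-0.3,1,2.1,0,0,0,1,-0.3,2.5,2.1,0,0,0,1,-0.3,4,2.1,0,0,0,1,-0.3,5.5,2.1,0,0,0,1,-0.3,7,2.1,0,0,0,1,-0.3,8,2.1,0,0,0,1,-0.3,8.5,2.1,0,0,0,1,-0.3,8.5,2.1,0,0,0,1]}}

```text
time: 17.42
ee_pos: [0.5647, 0.3297, 0.192]
tcp_rot: [-90.1, 0.1, -0.1]
wrist_force: [-0.3, -0.2, 0.3]
opening: 0.0855
```

Request:
{"name": "arm_command", "arguments": {"rows": [0,0,0,0,0,0,0.7,0,0,0,0,0,0,0.5,0,0,0,0,0,0,0.4,0,0,0,0,0,0,0.35,0,0,0,0,0,0,0.3,0,0,0,0,0,0,0.27,0,0,0,0,0,0,0.25], "force": 25}}

```text
time: 18.0
ee_pos: [0.5651, 0.3304, 0.1935]
tcp_rot: [-90.0, -0.0, -0.0]
wrist_force: [0.2, -0.3, -0.3]
opening: 0.053
```

Request:
{"name": "arm_command", "arguments": {"rows": [0,0,0,0,0,0,0.22,0,0,0,0,0,0,0.2,0,0,0,0,0,0,0.17,0,0,0,0,0,0,0.1,0,0,0,0,0,0,0.0,0,0,0,0,0,0,-0.1,0,0,0,0,0,0,-0.2,0,0,0,0,0,0,-0.2]}}

```text
time: 18.67
ee_pos: [0.5651, 0.3304, 0.1936]
tcp_rot: [-90.0, -0.0, -0.0]
wrist_force: [-0.5, 0.2, 4.2]
opening: 0.0513
```

Request:
{"name": "arm_command", "arguments": {"rows": [0,-0.1,0,0,0,0,-0.2,0,-0.4,0,0,0,0,-0.2,0,-0.8,0,0,0,0,-0.2,0,-1.4,0,0,0,0,-0.2,0,-2.2,0,0,0,0,-0.2,0,-3.2,0,0,0,0,-0.2,0,-4.2,0,0,0,0,-0.2,0,-5.2,0,0,0,0,-0.2,0,-6.2,0,0,0,0,-0.2,0,-7,0,0,0,0,-0.2,0,-7.4,0,0,0,0,-0.2,0,-7.5,0,0,0,0,-0.2], "force": 30}}

```text
time: 19.67
ee_pos: [0.5653, 0.3305, 0.2696]
tcp_rot: [-90.0, -0.1, -0.0]
wrist_force: [-0.2, -0.2, -1.1]
opening: 0.0509
```

```bash
python3 dfit.py; python3 snap.py c1 .565 .33 .15
```

```text
19.6667 [0.5653 0.3305 0.2696] [-0.2 -0.2 -1.1]
scene cel 278 [0.5657 0.3292] rim 234 [0.5663 0.3304 0.1119]
scene cob 311 [0.5653 0.3299] rim 168 [0.5688 0.3321 0.0622]
top cel 74 [0.5646 0.3312] rim 105 [0.564  0.3228 0.113 ]
top cob 76 [0.5643 0.3321] rim 108 [0.563  0.324  0.0622]
19.8667 [0.5649 0.3303 0.2677] [ 0.23  0.09 -0.15] 0.05117337074111508
```

View pics/c1.png

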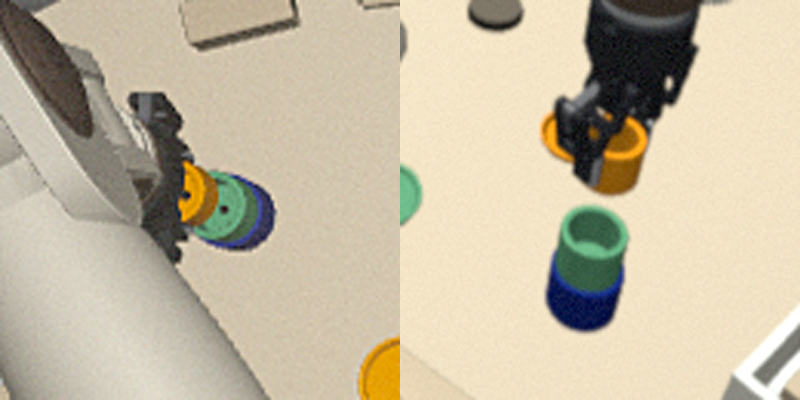

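Request:
{"name": "arm_command", "arguments": {"rows": [-0.4,0,-0.4,0,0,0,-0.2,-1.4,0,-1.4,0,0,0,-0.2,-3,0,-3,0,0,0,-0.2,-5,0,-5,0,0,0,-0.2,-7,0,-7,0,0,0,-0.2,-9,0,-9,0,0,0,-0.2,-11,0,-11,0,0,0,-0.2,-13,0,-12.8,0,0,0,-0.2,-14.6,0,-14.3,0,0,0,-0.2,-15.5,0,-15.2,0,0,0,-0.2,-15.8,0,-15.5,0,0,0,-0.2,-15.8,0,-15.5,0,0,0,-0.2]}}

```text
time: 20.87
ee_pos: [0.4064, 0.1749, 0.2686]
tcp_rot: [-90.0, -0.0, -0.1]
wrist_force: [-0.0, -0.6, -1.1]
opening: 0.0511
```

Request:
{"name": "arm_command", "arguments": {"rows": [0,0.5,0,0,0,0,-0.2,0,2,0,0,0,0,-0.2,0,4,0,0,0,0,-0.2,0,6,0,0,0,0,-0.2,0,8,0,0,0,0,-0.2,0,10,0,0,0,0,-0.2,0,12,0,0,0,0,-0.2,0,14,0,0,0,0,-0.2,0,15.3,0,0,0,0,-0.2,0,16.1,0,0,0,0,-0.2,0,16.5,0,0,0,0,-0.2,0,16.5,0,0,0,0,-0.2]}}

```text
time: 21.87
ee_pos: [0.4068, 0.1756, 0.1025]
tcp_rot: [-90.0, 0.1, -0.0]
wrist_force: [-0.7, -0.4, -0.0]
opening: 0.051
```

```bash
python3 snap.py c2 .407 .175 .03
```

```text
21.9667 [0.4073 0.1757 0.1039] [ 0.51  0.59 -1.29] 0.051170622030038415
```

View pics/c2.png

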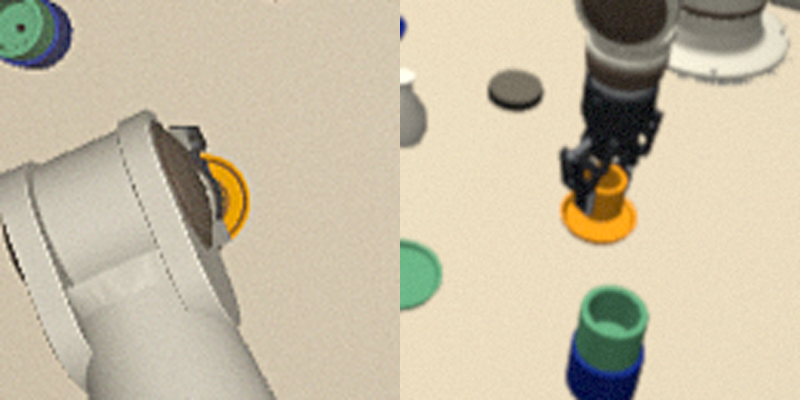

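Request:
{"name": "arm_command", "arguments": {"rows": [0,0.3,0,0,0,0,-0.2,0,0.6,0,0,0,0,-0.2,0,0.8,0,0,0,0,-0.2,0,0.95,0,0,0,0,-0.2,0,1.05,0,0,0,0,-0.2,0,1.1,0,0,0,0,-0.2,0,1.1,0,0,0,0,-0.2]}}

```text
time: 22.55
ee_pos: [0.4069, 0.1754, 0.0923]
tcp_rot: [-90.0, 0.0, -0.0]
wrist_force: [-0.5, 0.1, -1.5]
opening: 0.0509
```

Request:
{"name": "arm_command", "arguments": {"rows": [0,0.05,0,0,0,0,-0.2,0,0.1,0,0,0,0,-0.2,0,0.1,0,0,0,0,-0.2]}}

```text
time: 22.8
ee_pos: [0.4069, 0.1754, 0.0913]
tcp_rot: [-90.0, 0.0, -0.0]
wrist_force: [0.1, 0.0, -1.4]
opening: 0.051
```

Request:
{"name": "arm_command", "arguments": {"rows": [0,0.05,0,0,0,0,-0.2,0,0.1,0,0,0,0,-0.2,0,0.1,0,0,0,0,-0.2]}}

```text
time: 23.05
ee_pos: [0.407, 0.1754, 0.0906]
tcp_rot: [-90.0, -0.0, -0.0]
wrist_force: [-1.7, -0.7, 2.3]
opening: 0.0512
```

Contact. Release, rise.

Request:
{"name": "arm_command", "arguments": {"rows": [0,0,0,0,0,0,0.1,0,0,0,0,0,0,0.2,0,0,0,0,0,0,0.25,0,0,0,0,0,0,0.35,0,0,0,0,0,0,0.5,0,0,0,0,0,0,0.7,0,-0.3,0,0,0,0,0.8,0,-1.5,0,0,0,0,0.8,0,-3.5,0,0,0,0,0.8,0,-6,0,0,0,0,0.8,0,-9,0,0,0,0,0.8,0,-12,0,0,0,0,1]}}

```text
time: 24.05
ee_pos: [0.4066, 0.1753, 0.2125]
tcp_rot: [-90.0, -0.0, -0.0]
wrist_force: [0.6, 0.0, 0.0]
opening: 0.0852
```

Request:
{"name": "arm_command", "arguments": {"rows": [0.4,-2,0.4,0,0,0,1,1.4,-3,1.4,0,0,0,1,3,-3,3,0,0,0,1,5,-3,5,0,0,0,1,7,-3,7,0,0,0,1,9,-3,9,0,0,0,1,11,-3,11,0,0,0,1,13,-3,12.8,0,0,0,1,14.6,-3,14.3,0,0,0,1,15.5,-3,15.2,0,0,0,1,15.8,-3,15.5,0,0,0,1,15.8,-3,15.5,0,0,0,1]}}

```text
time: 25.05
ee_pos: [0.5653, 0.3308, 0.2404]
tcp_rot: [-90.0, 0.0, -0.0]
wrist_force: [0.4, -0.8, -0.4]
opening: 0.0854
```

```bash
python3 dfit.py; python3 snap.py c3 .45 .22 .03
```

```text
25.05 [0.5653 0.3308 0.2404] [ 0.4 -0.8 -0.4]
scene cel 268 [0.5656 0.3292] rim 231 [0.5663 0.3295 0.1115]
scene cob 317 [0.5652 0.33  ] rim 171 [0.5691 0.3322 0.062 ]
top cel 62 [0.5637 0.3227] rim 122 [0.564  0.3269 0.1129]
top cob 81 [0.5643 0.3322] rim 130 [0.5628 0.3261 0.0621]
25.25 [0.5645 0.3298 0.2411] [-0.43 -0.24 -0.51] 0.08468840611934654
```

View pics/c3.png

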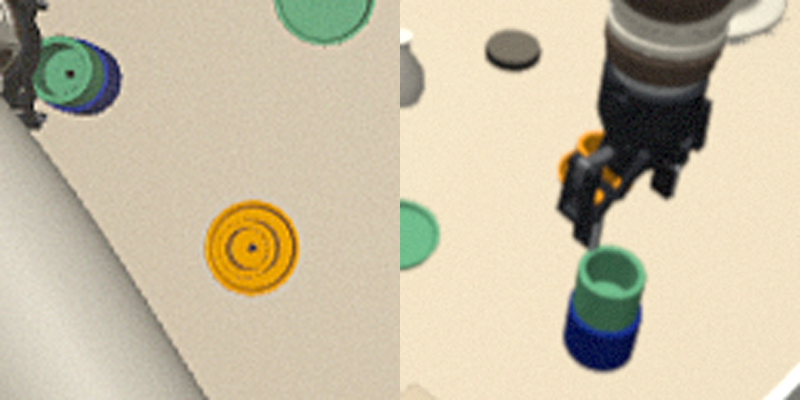

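Request:
{"name": "arm_command", "arguments": {"rows": [0,0.5,0,0,0,0,1,0,1.5,0,0,0,0,1,0,3,0,0,0,0,1,0,4.5,0,0,0,0,1,0,6,0,0,0,0,1,0,7.5,0,0,0,0,1,0,8.7,0,0,0,0,1,0,9.4,0,0,0,0,1,0,9.6,0,0,0,0,1,0,9.6,0,0,0,0,1]}}

```text
time: 26.08
ee_pos: [0.5648, 0.3302, 0.1439]
tcp_rot: [-90.0, 0.0, -0.0]
wrist_force: [0.4, 0.1, -0.5]
opening: 0.0853
```

Request:
{"name": "arm_command", "arguments": {"rows": [0,0,0,0,0,0,0.7,0,0,0,0,0,0,0.6,0,0,0,0,0,0,0.55,0,0,0,0,0,0,0.5,0,0,0,0,0,0,0.46,0,0,0,0,0,0,0.43,0,0,0,0,0,0,0.4,0,0,0,0,0,0,0.35,0,0,0,0,0,0,0.25,0,0,0,0,0,0,0.1,0,0,0,0,0,0,0,0,0,0,0,0,0,0], "force": 25}}

```text
time: 27.08
ee_pos: [0.5652, 0.3304, 0.1448]
tcp_rot: [-90.0, -0.0, -0.0]
wrist_force: [1.4, -0.5, 5.1]
opening: 0.0597
```

Request:
{"name": "arm_command", "arguments": {"rows": [0,-0.1,0,0,0,0,-0.1,0,-0.4,0,0,0,0,-0.1,0,-0.8,0,0,0,0,-0.1,0,-1.4,0,0,0,0,-0.1,0,-2.2,0,0,0,0,-0.1,0,-3.2,0,0,0,0,-0.1,0,-4.2,0,0,0,0,-0.1,0,-5.2,0,0,0,0,-0.1,0,-6.2,0,0,0,0,-0.1,0,-7,0,0,0,0,-0.1,0,-7.4,0,0,0,0,-0.1,0,-7.5,0,0,0,0,-0.1], "force": 32}}

```text
time: 28.08
ee_pos: [0.5653, 0.3305, 0.2206]
tcp_rot: [-90.0, -0.1, -0.0]
wrist_force: [-0.1, 0.2, -2.0]
opening: 0.0592
```

```bash
python3 dfit.py; python3 snap.py d1 .565 .33 .1
```

```text
28.0833 [0.5653 0.3305 0.2206] [-0.1  0.2 -2. ]
scene honey 99 [0.5684 0.3326] rim 99 [0.5748 0.3329 0.158 ]
scene cob 323 [0.5653 0.3299] rim 255 [0.5662 0.3305 0.0614]
top honey 41 [0.5693 0.3517] rim 26 [0.5671 0.3143 0.1584]
top cob 81 [0.5641 0.3321] rim 101 [0.5629 0.3227 0.0617]
28.2833 [0.5649 0.3303 0.2187] [-0.95  0.1  -2.22] 0.05918127755066918
```

View pics/d1.png

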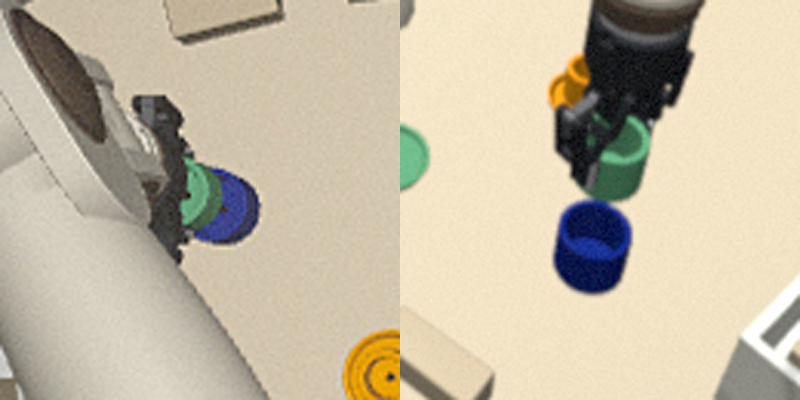

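Request:
{"name": "arm_command", "arguments": {"rows": [0.2,0,-0.5,0,0,0,-0.1,0.6,0,-2,0,0,0,-0.1,1.4,0,-4,0,0,0,-0.1,2.2,0,-6.5,0,0,0,-0.1,3.1,0,-9,0,0,0,-0.1,4,0,-11.5,0,0,0,-0.1,4.9,0,-14,0,0,0,-0.1,5.8,0,-16.5,0,0,0,-0.1,6.7,0,-19,0,0,0,-0.1,7.4,0,-21,0,0,0,-0.1,7.7,0,-22.1,0,0,0,-0.1,7.8,0,-22.3,0,0,0,-0.1]}}

```text
time: 29.28
ee_pos: [0.6432, 0.1045, 0.2191]
tcp_rot: [-90.0, 0.0, -0.2]
wrist_force: [0.1, 0.5, -1.3]
opening: 0.0593
```

Request:
{"name": "arm_command", "arguments": {"rows": [0,0.5,0,0,0,0,-0.1,0,1.5,0,0,0,0,-0.1,0,2.7,0,0,0,0,-0.1,0,4,0,0,0,0,-0.1,0,5.5,0,0,0,0,-0.1,0,7,0,0,0,0,-0.1,0,8.5,0,0,0,0,-0.1,0,9.8,0,0,0,0,-0.1,0,10.7,0,0,0,0,-0.1,0,11.3,0,0,0,0,-0.1,0,11.5,0,0,0,0,-0.1,0,11.5,0,0,0,0,-0.1]}}

```text
time: 30.28
ee_pos: [0.6428, 0.1074, 0.104]
tcp_rot: [-90.0, 0.0, -0.0]
wrist_force: [0.1, 0.7, -1.9]
opening: 0.0595
```

```bash
python3 snap.py d2 .643 .107 .03
```

```text
30.3833 [0.6432 0.1074 0.1051] [-0.07  0.23 -0.94] 0.05872202724770775
```

View pics/d2.png

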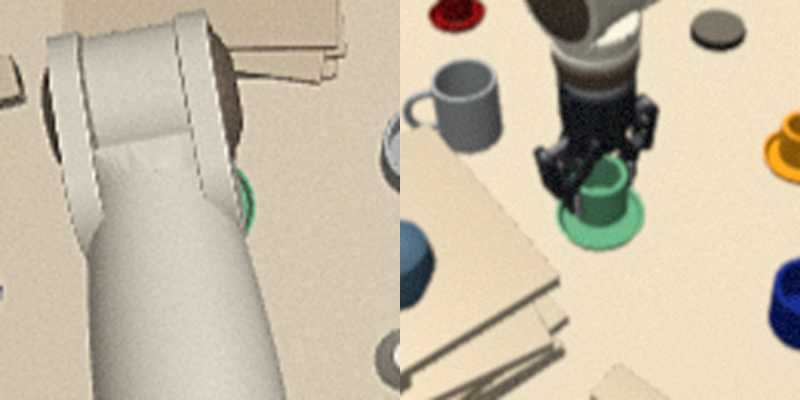

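Request:
{"name": "arm_command", "arguments": {"rows": [0,0.3,0,0,0,0,-0.1,0,0.6,0,0,0,0,-0.1,0,0.8,0,0,0,0,-0.1,0,0.95,0,0,0,0,-0.1,0,1.05,0,0,0,0,-0.1,0,1.05,0,0,0,0,-0.1]}}

```text
time: 30.88
ee_pos: [0.6428, 0.1073, 0.0936]
tcp_rot: [-90.0, 0.0, -0.0]
wrist_force: [-0.1, 0.4, -1.8]
opening: 0.0592
```

Request:
{"name": "arm_command", "arguments": {"rows": [0,0.05,0,0,0,0,-0.1,0,0.1,0,0,0,0,-0.1,0,0.1,0,0,0,0,-0.1]}}

```text
time: 31.13
ee_pos: [0.643, 0.1073, 0.093]
tcp_rot: [-90.0, -0.0, -0.0]
wrist_force: [0.8, 0.1, -1.0]
opening: 0.0596
```

Request:
{"name": "arm_command", "arguments": {"rows": [0,0.05,0,0,0,0,-0.1,0,0.1,0,0,0,0,-0.1,0,0.1,0,0,0,0,-0.1]}}

```text
time: 31.38
ee_pos: [0.643, 0.1073, 0.0929]
tcp_rot: [-90.0, -0.0, -0.0]
wrist_force: [-2.0, -0.3, 4.8]
opening: 0.0593
```

Contact; release, rise and go back to the stack position.

Request:
{"name": "arm_command", "arguments": {"rows": [0,0,0,0,0,0,0.2,0,0,0,0,0,0,0.35,0,0,0,0,0,0,0.45,0,0,0,0,0,0,0.55,0,0,0,0,0,0,0.7,0,0,0,0,0,0,0.85,0,-0.3,0,0,0,0,0.9,0,-1.5,0,0,0,0,0.9,0,-3.5,0,0,0,0,0.9,0,-6,0,0,0,0,1,0,-9,0,0,0,0,1,0,-11,0,0,0,0,1]}}

```text
time: 32.38
ee_pos: [0.6431, 0.1073, 0.2059]
tcp_rot: [-90.0, -0.2, -0.0]
wrist_force: [1.5, -0.7, 0.9]
opening: 0.0852
```

Request:
{"name": "arm_command", "arguments": {"rows": [-0.2,-0.5,0.5,0,0,0,1,-0.6,-1,2,0,0,0,1,-1.4,-1,4,0,0,0,1,-2.2,-1,6.5,0,0,0,1,-3.1,-1,9,0,0,0,1,-4,-1,11.5,0,0,0,1,-4.9,-1,14,0,0,0,1,-5.8,-1,16.5,0,0,0,1,-6.7,-1,19,0,0,0,1,-7.4,-1,21,0,0,0,1,-7.7,-1,22.1,0,0,0,1,-7.8,-1,22.3,0,0,0,1]}}

```text
time: 33.38
ee_pos: [0.5637, 0.3327, 0.211]
tcp_rot: [-90.0, 0.1, 0.1]
wrist_force: [0.1, -0.4, 0.6]
opening: 0.0852
```

```bash
python3 dfit.py; python3 snap.py d3 .6 .2 .03
```

```text
33.3833 [0.5637 0.3327 0.211 ] [ 0.1 -0.4  0.6]
scene cob 318 [0.5653 0.33  ] rim 258 [0.567  0.3308 0.0606]
top cob 86 [0.5632 0.3236] rim 136 [0.5634 0.3275 0.0621]
33.5833 [0.5653 0.3295 0.2117] [-0.22 -0.63  0.19] 0.08541271721242638
```

View pics/d3.png

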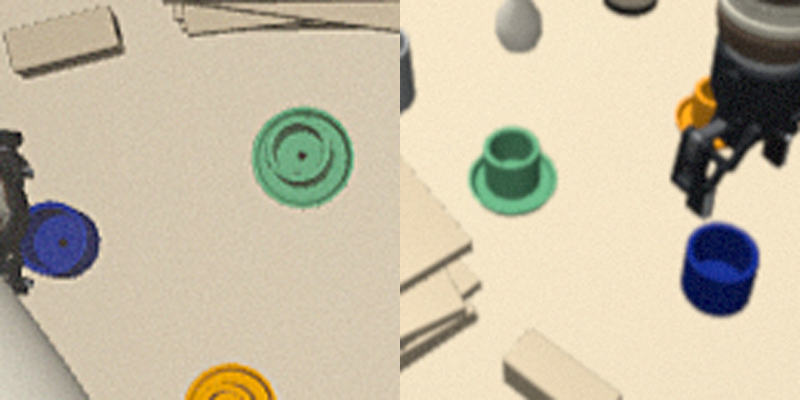

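Request:
{"name": "arm_command", "arguments": {"rows": [0,0.5,0,0,0,0,1,0,2,0,0,0,0,1,0,4,0,0,0,0,1,0,5.5,0,0,0,0,1,0,7,0,0,0,0,1,0,8.5,0,0,0,0,1,0,10,0,0,0,0,1,0,11.3,0,0,0,0,1,0,12.1,0,0,0,0,1,0,12.5,0,0,0,0,1,0,12.5,0,0,0,0,1]}}

```text
time: 34.5
ee_pos: [0.5649, 0.3298, 0.086]
tcp_rot: [-90.0, 0.1, -0.1]
wrist_force: [-1.1, -0.3, -0.0]
opening: 0.0853
```

Request:
{"name": "arm_command", "arguments": {"rows": [0,0,0,0,0,0,0.85,0,0,0,0,0,0,0.75,0,0,0,0,0,0,0.7,0,0,0,0,0,0,0.65,0,0,0,0,0,0,0.6,0,0,0,0,0,0,0.55,0,0,0,0,0,0,0.5,0,0,0,0,0,0,0.4,0,0,0,0,0,0,0.3,0,0,0,0,0,0,0.2,0,0,0,0,0,0,0.1,0,0,0,0,0,0,0.1], "force": 25}}

```text
time: 35.5
ee_pos: [0.5652, 0.3306, 0.0878]
tcp_rot: [-90.0, -0.1, -0.0]
wrist_force: [-0.7, -0.4, 5.2]
opening: 0.068
```

Request:
{"name": "arm_command", "arguments": {"rows": [0,-0.1,0,0,0,0,0.1,0,-0.4,0,0,0,0,0.1,0,-0.8,0,0,0,0,0.1,0,-1.6,0,0,0,0,0.1,0,-3,0,0,0,0,0.1,0,-5,0,0,0,0,0.1,0,-7,0,0,0,0,0.1,0,-9,0,0,0,0,0.1,0,-11,0,0,0,0,0.1,0,-13,0,0,0,0,0.1,0,-14.5,0,0,0,0,0.1,0,-15,0,0,0,0,0.1], "force": 38}}

```text
time: 36.5
ee_pos: [0.5655, 0.3306, 0.2405]
tcp_rot: [-89.9, -0.2, -0.0]
wrist_force: [0.2, 0.7, -0.7]
opening: 0.0677
```

```bash
python3 snap.py e1 .565 .33 .1
```

```text
36.6 [0.5653 0.3306 0.2382] [ 0.19 -0.37 -2.3 ] 0.06795345505132966
```

View pics/e1.png

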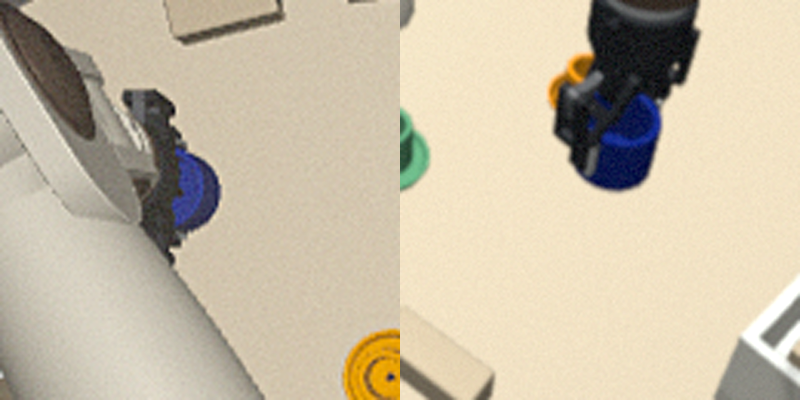

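Request:
{"name": "arm_command", "arguments": {"rows": [-0.1,-0.5,-0.5,0,0,0,0.1,-0.5,-1.2,-2,0,0,0,0.1,-1.2,-2,-4.4,0,0,0,0.1,-2,-2.6,-7.4,0,0,0,0.1,-2.8,-3,-10.4,0,0,0,0.1,-3.6,-3,-13.4,0,0,0,0.1,-4.4,-3,-16.4,0,0,0,0.1,-5.2,-3,-19.4,0,0,0,0.1,-6,-3,-22.4,0,0,0,0.1,-6.8,-3,-25.4,0,0,0,0.1,-7.6,-3,-28.4,0,0,0,0.1,-8.4,-3,-31.2,0,0,0,0.1]}}

```text
time: 37.6
ee_pos: [0.4796, 0.0167, 0.2659]
tcp_rot: [-90.0, 0.1, -0.0]
wrist_force: [0.6, 0.2, -1.4]
opening: 0.068
```

Request:
{"name": "arm_command", "arguments": {"rows": [-0.7,0,-2.8,0,0,0,0.1,-1.5,0,-5.7,0,0,0,0.1,-2.3,0,-8.6,0,0,0,0.1,-3.1,0,-11.6,0,0,0,0.1,-3.9,0,-14.6,0,0,0,0.1,-4.7,0,-17.6,0,0,0,0.1,-5.5,0,-20.6,0,0,0,0.1,-6.3,0,-23.6,0,0,0,0.1,-7.1,0,-26.6,0,0,0,0.1,-7.9,0,-29.4,0,0,0,0.1,-8.5,0,-31.2,0,0,0,0.1,-8.7,0,-31.8,0,0,0,0.1]}}

```text
time: 38.6
ee_pos: [0.3921, -0.3016, 0.2656]
tcp_rot: [-90.0, 0.1, -0.2]
wrist_force: [0.1, 0.6, -1.3]
opening: 0.0679
```

Request:
{"name": "arm_command", "arguments": {"rows": [0,0.5,0,0,0,0,0.1,0,2,0,0,0,0,0.1,0,4,0,0,0,0,0.1,0,6,0,0,0,0,0.1,0,8,0,0,0,0,0.1,0,10,0,0,0,0,0.1,0,12,0,0,0,0,0.1,0,13.5,0,0,0,0,0.1,0,14.6,0,0,0,0,0.1,0,15.3,0,0,0,0,0.1,0,15.5,0,0,0,0,0.1,0,15.5,0,0,0,0,0.1]}}

```text
time: 39.6
ee_pos: [0.3938, -0.2991, 0.1118]
tcp_rot: [-90.0, 0.0, -0.0]
wrist_force: [-0.2, -0.6, -0.6]
opening: 0.0678
```

```bash
python3 snap.py e2 .394 -.3 .03
```

```text
39.7 [ 0.394  -0.2997  0.1127] [ 0.11 -0.   -1.75] 0.06797032553622767
```

View pics/e2.png

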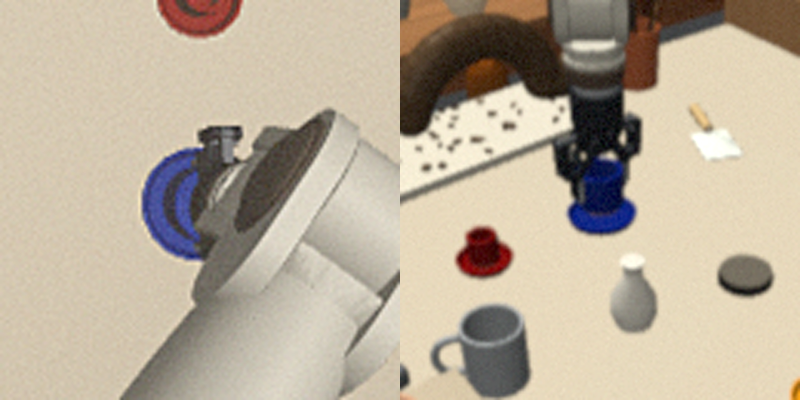

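Cobalt is about 20 mm above its saucer (expected contact at TCP ≈ 0.0925).

Request:
{"name": "arm_command", "arguments": {"rows": [0,0.3,0,0,0,0,0.1,0,0.7,0,0,0,0,0.1,0,1.1,0,0,0,0,0.1,0,1.4,0,0,0,0,0.1,0,1.6,0,0,0,0,0.1,0,1.75,0,0,0,0,0.1,0,1.85,0,0,0,0,0.1,0,1.85,0,0,0,0,0.1]}}

```text
time: 40.37
ee_pos: [0.3936, -0.2995, 0.0932]
tcp_rot: [-90.0, 0.0, -0.0]
wrist_force: [0.5, -0.1, -1.1]
opening: 0.0682
```

Request:
{"name": "arm_command", "arguments": {"rows": [0,0.05,0,0,0,0,0.1,0,0.1,0,0,0,0,0.1,0,0.1,0,0,0,0,0.1]}}

```text
time: 40.62
ee_pos: [0.3937, -0.2997, 0.0929]
tcp_rot: [-90.0, -0.0, -0.0]
wrist_force: [-3.0, 1.1, 4.0]
opening: 0.0683
```

Request:
{"name": "arm_command", "arguments": {"rows": [0,0,0,0,0,0,0.35,0,0,0,0,0,0,0.5,0,0,0,0,0,0,0.6,0,0,0,0,0,0,0.7,0,0,0,0,0,0,0.85,0,0,0,0,0,0,1,0,0,0,0,0,0,1,0,-0.3,0,0,0,0,1,0,-1.5,0,0,0,0,1,0,-3.5,0,0,0,0,1,0,-6,0,0,0,0,1,0,-9,0,0,0,0,1]}}

```text
time: 41.62
ee_pos: [0.3932, -0.2992, 0.1833]
tcp_rot: [-89.9, 0.1, -0.0]
wrist_force: [0.7, -0.7, 1.6]
opening: 0.0853
```

Request:
{"name": "arm_command", "arguments": {"rows": [0,-3,0,0,0,0,1,0,-6,-0.5,0,0,0,1,-1,-9,-2,0,0,0,1,-2,-11,-4,0,0,0,1,-3,-12,-7,0,0,0,1,-4,-12,-10,0,0,0,1,-5,-12,-13,0,0,0,1,-6,-12,-15,0,0,0,1,-6,-12,-17,0,0,0,1,-6,-12,-18,0,0,0,1,-6,-12,-18,0,0,0,1,-6,-12,-18,0,0,0,1]}}

```text
time: 42.62
ee_pos: [0.3337, -0.4792, 0.3026]
tcp_rot: [-90.0, 0.0, -0.0]
wrist_force: [0.1, 1.1, 0.4]
opening: 0.0853
```

Run:
```python
from h import *
print(sensors.get_obs()["time"],sensors.get_obs()["ee_pos"])
A={}
for n in ("top","scene"):
    c=imaging.camera(n);A[n]=c["pixels"];W=cloud(c).reshape(-1,3)
    for k,x,y,r,h in(("ox",.588,-.306,.022,.051),("honey",.407,.175,.026,.055),("cel",.643,.107,.03,.061),("cob",.394,-.3,.034,.067)):
        q=W[(np.hypot(W[:,0]-x,W[:,1]-y)<.05)&(abs(W[:,2]-h)<.006)]
        s=W[(np.hypot(W[:,0]-x,W[:,1]-y)<.065)&(W[:,2]>.006)&(W[:,2]<.03)]
        print(n,k,len(q),((q.min(0)+q.max(0))/2).round(4),np.ptp(q,axis=0).round(3),"rim z med",np.median(q[:,2]).round(4),"want",h,"saucer mid",((s.min(0)+s.max(0))/2)[:2].round(4))
    for k,x,y in(("vase",.49,-.083),("mug",.69,-.1)):
        q=W[(np.hypot(W[:,0]-x,W[:,1]-y)<.08)&(W[:,2]>.03)]; print(n,k,((np.percentile(q,1,axis=0)+np.percentile(q,99,axis=0))/2).round(4))
cv2.imwrite("pics/f_top.png",A["top"]);cv2.imwrite("pics/f_scene.png",A["scene"])
```

```text
42.6167 [ 0.33368834 -0.47922026  0.30256561]
top ox 109 [ 0.5861 -0.3035  0.0514] [0.043 0.043 0.011] rim z med 0.0513 want 0.051 saucer mid [ 0.5936 -0.3044]
top honey 123 [0.4062 0.1746 0.0552] [0.047 0.05  0.012] rim z med 0.0554 want 0.055 saucer mid [0.408  0.1751]
top cel 154 [0.6413 0.1081 0.0611] [0.059 0.056 0.011] rim z med 0.0609 want 0.061 saucer mid [0.6418 0.1085]
top cob 188 [ 0.393  -0.2976  0.067 ] [0.066 0.066 0.012] rim z med 0.0676 want 0.067 saucer mid [ 0.3945 -0.3006]
top vase [ 0.4944 -0.0791  0.0696]
top mug [ 0.6957 -0.0954  0.0616]
scene ox 70 [ 0.5891 -0.3049  0.0499] [0.042 0.044 0.009] rim z med 0.0505 want 0.051 saucer mid [ 0.5873 -0.3067]
scene honey 125 [0.4092 0.1742 0.0533] [0.051 0.051 0.008] rim z med 0.0545 want 0.055 saucer mid [0.408  0.1745]
scene cel 182 [0.6437 0.107  0.0594] [0.061 0.059 0.009] rim z med 0.0605 want 0.061 saucer mid [0.6423 0.106 ]
scene cob 98 [ 0.3955 -0.298   0.0661] [0.069 0.068 0.01 ] rim z med 0.0663 want 0.067 saucer mid [ 0.3923 -0.2996]
scene vase [ 0.5013 -0.0735  0.0653]
scene mug [ 0.7016 -0.0955  0.0586]
```

View pics/f_scene.png

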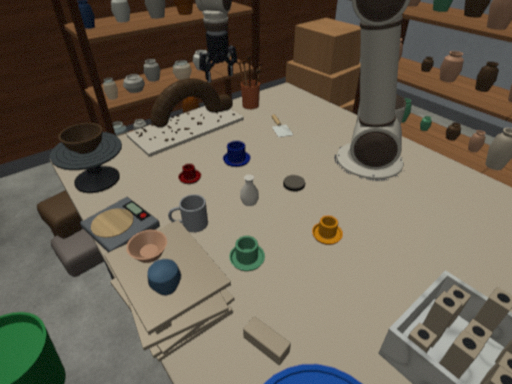

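View pics/f_top.png

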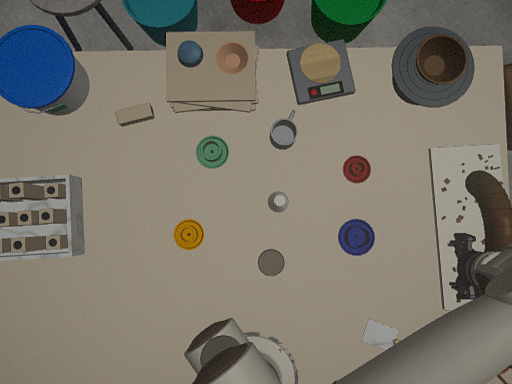

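Both pictures show each planter upright in its own saucer: red (189,173), blue (237,153), honey (328,230) and green (247,252) in the scene view. The rims are at the expected heights. The vase (278,202) and mug (283,133) in the top view have not moved, and the arm is clear.

```bash
python3 -c "
from workcell import bot
print(bot.job_done())"
```

```text
the job is handed in; nothing more can be done
None
```

I took the stack apart from the top down (oxblood, honey, celadon, cobalt). Each planter now stands in the saucer of its own colour. I lowered each one in small steps until light contact (2–5 N on the wrist sensor) before letting go. The job was handed in at about 43 s with the arm clear of everything.

- **Standing flat:** in both cameras the rim heights match a planter sitting flat in its saucer to within 1 mm. The rim is also within about 4 mm of the saucer's centre. One top-view reading of the oxblood planter disagreed, showing 7.5 mm off, but the scene view put it within 2–3 mm.
- **Bystanders:** the vase and mug are at the same pixels as in the first pictures. The saucers measure within a few mm of where they started.
- **Failed checks:** none.

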